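Stack the carrying tray with paint tins on its mate

TASK

Lift the yellow tray with its two paint tins by its handle, carry it level and stack it on the black tray, so that its four corner lugs drop into the sockets and it sits fully home and flush all round; then let go. Its handle is clamped a little off the middle, so feel for the sockets: set it down gently and slide it lightly sideways rather than forcing or dropping it. Leave the black tray where it stands, the tins standing in the yellow tray, and everything else on the bench alone.

Things in the scene. Friction and masses are not known exactly. Their poses are not given: they have to be found in the camera images.
- tray: Yellow plastic stacking tray, loose, about 0.7 kg with its two tins (they vary). 240 mm long (own x), 160 mm wide (own y); origin at the centre of its underside, level with the tips of its corner lugs, z up. Flat bottom at z = 10 mm, inner floor at 14, rim at 85. A carrying handle stands over its middle, lengthwise
- handle_mid (a point): Point midway over the yellow tray, 150 mm above its origin. Near it is the handle's black grip, a level bar along the tray's x, 110 long, 16 wide (y), 16 mm tall, centred at this height but up to 9 mm off to either side along y: its legs, outside the end walls, are clamped somewhere in slots. It stays so, thus fingers closing round this point shift the tray, and its lugs end up that far off
- lug (a point): Middle of the tip of one of the yellow tray's four corner lugs. Each is a square stub 14 x 14 mm, 10 mm tall, under a corner, centred at x = +-105, y = +-65 mm of the tray
- lower: Black plastic stacking tray of the same mould, without handle, loose on the bench, part full, 1.8 kg. 240 mm (own x) by 160 mm (own y), origin at the centre of its underside, z up; rim and corner posts (30 x 30 mm) reach 85 mm, its contents stay over 10 mm lower. With a tray fully home on it, that tray's origin is 75 mm above this one and its flat bottom rests on the rim; either way round fits
- socket (a point): Middle of the mouth of one of the black tray's four square-edged sockets, in the grey tops of its corner posts at x = +-105, y = +-65 mm, 85 mm up. Each is 17 mm (x) by 16 mm (y) and 12 mm deep: 1.5 mm (x) and 1 mm (y) of room on each side of a lug
- tin_a: Small blue paint tin standing loose in the yellow tray, diameter 58 mm, 68 mm tall, about 0.14 kg; origin at the centre of its underside, z up
- tin_b: Small red paint tin standing loose in the yellow tray, same size; origin at the centre of its underside, z up
- spray: Bystander: green bottle with a blue label and a white cap, diameter 64 mm, 170 mm tall, standing; origin at the centre of its underside
- paint_can: Bystander: white paint can with a grey lid, diameter 92 mm, 100 mm tall, standing; origin at the centre of its underside
- tape: Bystander: roll of tape lying flat, diameter 96 mm, 36 mm tall; origin at the centre of its underside
- brush: Bystander: paint brush lying on the bench; origin under its middle
- driver: Bystander: screwdriver lying on the bench; origin under its middle
- woodbox: Bystander: closed wooden box 156 x 116 mm, 77 mm tall; origin at the centre of its underside
- offcut: Bystander: wooden batten 260 x 44 x 28 mm lying flat; origin at the centre of its underside
Things that resemble listed ones, but are neither listed nor needed, are in the scene too. Leave any brown look-alike of the tin_a alone. What is shaped like the tin_b but brown is not meant.

How it is judged:
On the way, in this order (a step that is already met when the one before it is completed fails the run):
1. the yellow tray is lifted clear above the black tray's rim (height (world z) of tray above 0.09 m), for 0.2 s.
2. the yellow tray sits home on the black tray, lugs in the sockets (z of tray in the frame of lower below 0.0768 m and horizontal distance between tray and lower below 0.004 m and angle between the x axis of tray and the x axis of lower, either way round below 0.03 rad), for 0.2 s.
At the end, for the whole second after the job is handed in: The yellow tray sits home on the black one, lugs in sockets: origin 75 mm above its origin (+-1.5 mm), within 4 mm sideways, 0.03 rad in yaw (either way round), parallel within 0.012 rad; black tray level (0.02 rad); both tins upright (0.1 rad) on the yellow tray's floor; at rest (z of tray in the frame of lower between 0.0735 and 0.0765 m and horizontal distance between tray and lower below 0.004 m and angle between the x axis of tray and the x axis of lower, either way round below 0.03 rad and angle between the z axis of tray and the z axis of lower, either way round below 0.012 rad and angle between lower's own z axis and vertical below 0.02 rad and linear speed of tray below 0.01 m/s and z of tin_a in the frame of tray between 0.008 and 0.02 m and z of tin_b in the frame of tray between 0.008 and 0.02 m and angle between each of tin_a, tin_b's own z axis and vertical below 0.1 rad); the robot touches nothing.
It fails at once if the yellow tray is pressed, rammed or dropped on the black tray with more than 35 N (contact force between tray and lower above 35 N).
It fails at once if the yellow tray is tilted more than 0.35 rad (angle between tray's own z axis and vertical above 0.35 rad).
It fails at once if the black tray is pushed more than 20 mm away (distance of lower from where it was at the start of the episode above 0.02 m).
It fails at once if another thing on the bench is moved more than 30 mm (distance of any of spray, paint_can, tape, brush, driver, woodbox, offcut from where it was at the start of the episode above 0.03 m).
It also fails if it takes over 56 s, if anything falls off the work surface, if the arm or the gripper's body presses on something with over 40 N, if the wrist force passes 120 N, or if a joint passes its speed limit or range.

ROBOT

A 6-joint arm with a two-finger parallel gripper is mounted at the origin on the work surface. World frame = base frame: x ahead of the robot, y to its left, z up, the work surface at z = 0. Lengths are in m, angles in rad, forces in N, time in s.
With the tool pointing down it reaches from about 0.25 to 0.775 m from the base axis. Payload 4 kg.
Tool frame: the origin (TCP) lies at the very end of the fingers, on their centre line; the grasp point (between the pads) lies 19 mm behind it; z points along the fingers, y is the line along which they close (so a half turn about z gives the same grasp; the last joint's range is limited). The gripper opens to 94 mm and grips with 3 to 60 N. Pads are 16 mm wide; open, the fingers measure 119 mm over their backs; the gripper's body (75 mm by 177 mm) begins 78 mm behind the grasp point.
Start: joints at [1.025, 0.087, 1.371, -0, 1.684, -0.103], TCP at [0.236, 0.497, 0.206] pointing down, gripper open.
Joint ranges: [-3.1, 3.1], [-0.76, 2.03], [0.27, 2.55], [-1.08, 4.22], [0.17, 2.65], [-2.57, 2.57]. Speed limits (rad/s): [2.79, 2.79, 3.14, 3.14, 3.14, 3.14].

INTERFACE

Orientations are given as [roll, pitch, yaw] about the fixed x, y, z axes, in that order (R = Rz(yaw) Ry(pitch) Rx(roll)).
In Python, from bench import robot gives the robot as it stands. The module is installed in compiled form; this text tells all that it offers.
- The arm moves only by the tool move_arm, never from a script. Its argument "deltas" is one flat list of numbers, 7 for each row, row after row: the turn, a rotation vector about the tool's x, y, z in rad, then the shift along the tool's x, y, z in cm, then the closure, from -1 (fully open) to 1 (shut). A call has 1 to 8 rows; each row is the pose to reach, as a shift and turn from the pose commanded when the call began, along the tool's axes at that moment; what a row does not reach only later rows make up. A row lasts 1/10 s, in which the tool goes at most 50 mm and 8.59 degrees, less where a joint would pass 70% of its speed; a pose out of reach is approached as far as the arm can. A call with a gripper value outside its range is refused whole. The fingers move at their own pace and stop on an object; the grip force is fixed at half the most. Time passes only in rows, so rows that repeat a pose let the fingers close. It gives the time, the measured TCP pose, the force, the opening and the grip force at its end, in the units of the state.
- robot.get_obs(): the state, without advancing time (a new reading comes with each control period).
- robot.snapshot(name): name is "scene" or "top" or "wrist"; returns a dict with "image" (384x512x3 uint8, red, green, blue), "depth" (384x512 float32, m along the optical axis (not along the pixel's ray), 0 where there is no reading), "fov_y" (degrees; the focal length in pixels is half the picture's height over the tangent of half this angle, whatever the lens; pixels are square), "cx", "cy" (the principal point, pixels), "D" ([k1, k2, p1, p2, k3] as OpenCV has them; the pictures are not rectified), "origin" and "orientation" of the camera in the world; the wrist camera has in their place "T_tool_cam" (4x4, takes a point from camera to tool coordinates, whose origin is the TCP and whose axes are the flange's). Camera axes: x right, y up, looking along -z (the intrinsics and any distortion apply to the point x, -y, -z); pixel columns grow to the right and rows downward; lengths in m; the calibration is good to about 2 mm. A picture is of the moment at which its call begins: read the wrist's pose just before it.
- robot.close_job(): hands the job in; it is judged then, once.
The state is a dict: "time": time; "joint_positions": joint angles; "qvel": joint speeds; "joint_torque": joint torques, N m; "tool_pos": TCP position; "ee_rot": TCP orientation; "wrist_force": force on the tool from outside, world axes, zero at the start; "wrist_torque": the same for the moment, N m; "width": finger opening in m; "finger_force": force on a finger pad.
Only numpy, scipy, OpenCV 4.12 (cv2) and the standard library are available. Lean on these libraries where they do the work, as an engineer would, in place of code of your own. Each camera call takes 0.05 s, during which the arm holds its last target. There are 200 camera calls.

## Working session

There is one attempt and no reset: what is moved stays moved. The work goes in short steps, Python scripts to look and compute and a tool call to move; the robot and the scene stay as the last step left them, time stands still between calls to the robot, and variables do not carry over. Pictures are saved under pics/ and viewed, at most 10 in all, crops included, and the job is handed in when it is done.

Besides the shell and the picture viewer there is one more tool, called after "Request:" as name(argument=value, ...), one argument or row to a line, values as JSON. move_arm: Moves the arm, as the interface text tells. Its arguments: {"type":"object","properties":{"deltas":{"type":"array","items":{"type":"number"}}},"required":["deltas"]}

```bash
mkdir -p pics
cat > h.py <<'E'
import numpy as np, cv2, pickle
from scipy.spatial.transform import Rotation as R
from bench import robot
def snap(n,f):
    o=robot.get_obs(); s=robot.snapshot(n)
    if n=="wrist":
        T=np.eye(4);T[:3,:3]=R.from_euler('xyz',o['ee_rot']).as_matrix();T[:3,3]=o['tool_pos'];T=T@np.array(s['T_tool_cam'])
    else:
        T=np.eye(4);q=np.array(s['orientation']);T[:3,:3]=R.from_euler('xyz',q).as_matrix() if q.size==3 else q.reshape(3,3);T[:3,3]=s['origin']
    s['T']=T;pickle.dump(dict(s),open(f'pics/{f}.pkl','wb'));cv2.imwrite(f'pics/{f}.png',s['image'][:,:,::-1]);return s
def load(f): return pickle.load(open(f'pics/{f}.pkl','rb'))
def K(s):
    f=s['image'].shape[0]/2/np.tan(np.radians(s['fov_y'])/2);return np.array([[f,0,s['cx']],[0,f,s['cy']],[0,0,1.]])
def rays(s,uv):
    p=cv2.undistortPoints(np.array(uv,float).reshape(-1,1,2),K(s),np.array(s['D'],float))[:,0]
    return np.c_[p[:,0],-p[:,1],-np.ones(len(p))]@s['T'][:3,:3].T
def atz(s,uv,z):
    d=rays(s,uv);o=s['T'][:3,3];return o+d*((z-o[2])/d[:,2])[:,None]
def cloud(s):
    h,w=s['depth'].shape;v,u=np.mgrid[:h,:w];d=rays(s,np.c_[u.ravel(),v.ravel()])
    return (s['T'][:3,3]+d*s['depth'].reshape(-1,1)).reshape(h,w,3)
def proj(s,P):
    Ti=np.linalg.inv(s['T']);p=np.atleast_2d(P)@Ti[:3,:3].T+Ti[:3,3]
    return cv2.projectPoints(p*[1,-1,-1],np.zeros(3),np.zeros(3),K(s),np.array(s['D'],float))[0][:,0]
def tri(ss,uvs):
    A=np.zeros((3,3));b=np.zeros(3)
    for s,uv in zip(ss,uvs):
        d=rays(s,[uv])[0];d/=np.linalg.norm(d);M=np.eye(3)-np.outer(d,d);A+=M;b+=M@s['T'][:3,3]
    return np.linalg.solve(A,b)
E
python3 - <<'E'
from h import *
a=snap('scene','scene0');b=snap('top','top0')
for s in(a,b):print(s['orientation'],s['origin'],s['fov_y'],s['D'])
o=robot.get_obs();print(o)
E
```

```text
[7.40924304e-01 1.10526307e-03 2.58337550e+00] [1.01787311 0.72174022 1.05090489] 50.884665202025495 [0.03502333 0.         0.         0.         0.        ]
[ 1.88398465e-01  6.74375181e-04 -1.57664049e+00] [0.38108593 0.00802106 1.25339815] 52.44686658239605 [0.00666451 0.         0.         0.         0.        ]
{'time': 0.1, 'joint_positions': array([ 1.02492575e+00,  8.78918754e-02,  1.37207428e+00,  3.30746172e-05,
        1.68359959e+00, -1.03129723e-01]), 'qvel': array([ 0.00076758, -0.00218428, -0.00225163,  0.00179584,  0.00187182,
       -0.00120734]), 'joint_torque': array([ 2.97677223e-03, -3.41251123e+01, -3.03302836e+01,  7.19869486e-02,
        3.04328918e-02, -1.06229422e-04]), 'tool_pos': array([0.23538556, 0.49654955, 0.20442996]), 'ee_rot': array([-3.13963343e+00, -2.35821125e-04,  2.69885526e+00]), 'wrist_force': array([ 1.11323577, -0.0640153 , -0.41369039]), 'wrist_torque': array([ 0.04171831, -0.06332601,  0.02456467]), 'finger_force': 0.0, 'width': 0.09376701196390606}
```

View pics/top0.png

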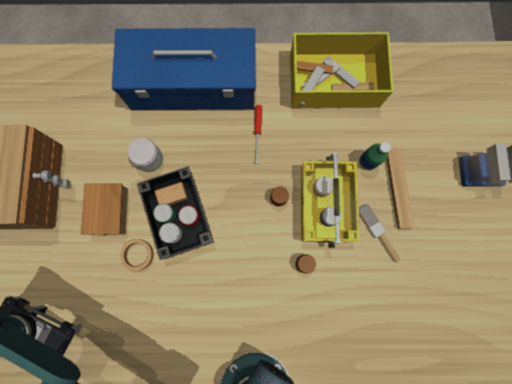

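View pics/scene0.png

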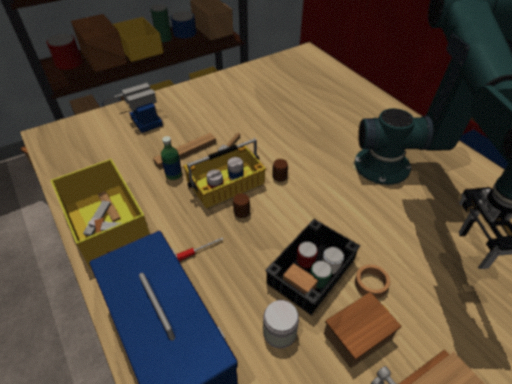

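Top view: the yellow tray is at px (330,201), with its handle bar running (336,155)-(338,245). The black tray is at (176,213). Look-alikes: the big yellow bin at (341,70), the brown tins at (279,196) and (305,263), and the loose tins inside the black tray. I choose the one with the handle. Next is one close crop of each.

Run:
```python
from h import *
s=load('top0');im=s['image'][:,:,::-1]
a=cv2.resize(im[145:260,290:390],None,fx=5,fy=5,interpolation=2)[:575]
b=cv2.resize(im[160:275,130:190+30],None,fx=5,fy=5,interpolation=2)[:575]
c=np.hstack([a[:,:400],b[:, :400]]);cv2.imwrite('pics/c1.png',c)
P=cloud(s)
for uv in [(337,170),(337,200),(337,230),(304,200),(356,200),(325,186),(330,216),(147,190),(176,213),(370,350),(256,300)]:print(uv,P[uv[1],uv[0]].round(3))
```

```text
(337, 170) [ 0.632 -0.241  0.154]
(337, 200) [ 0.543 -0.235  0.161]
(337, 230) [ 0.459 -0.233  0.154]
(304, 200) [ 0.554 -0.152  0.091]
(356, 200) [ 0.554 -0.309  0.087]
(325, 186) [ 0.598 -0.219  0.081]
(330, 216) [ 0.506 -0.229  0.082]
(147, 190) [0.589 0.325 0.082]
(176, 213) [0.526 0.248 0.015]
(370, 350) [ 0.109 -0.348  0.001]
(256, 300) [ 0.256 -0.006 -0.   ]
```

View pics/c1.png

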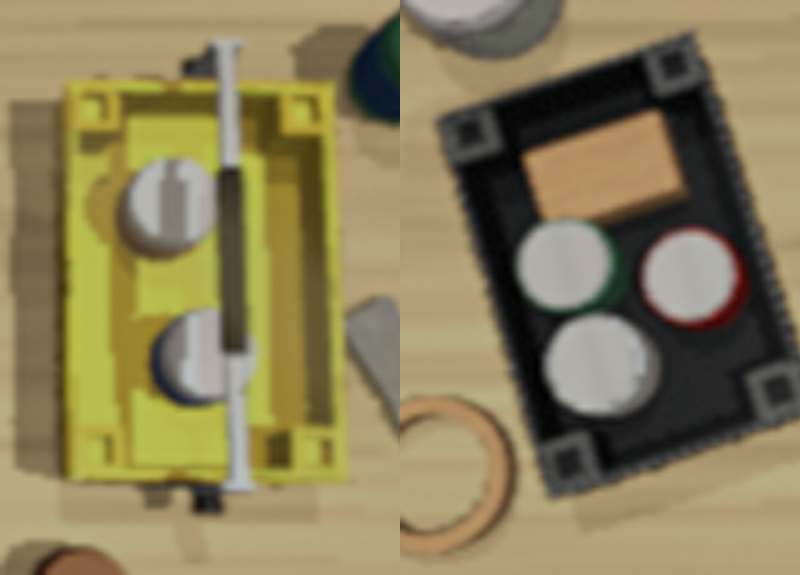

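Close crop: left is the handled yellow tray, with corner tops at crop (98,107), (302,112), (100,448), (318,450) and the grip at (232,168)-(232,352). Right is the black tray, with sockets at (471,132), (673,63), (573,460), (778,390).

```bash
cat >> h.py <<'E'
L=np.array([[.105,.065],[.105,-.065],[-.105,.065],[-.105,-.065]])
def fit(W):
    c=W.mean(0);H=L.T@(W-c);t=np.arctan2(H[0,1]-H[1,0],H[0,0]+H[1,1])
    Rm=np.array([[np.cos(t),-np.sin(t)],[np.sin(t),np.cos(t)]]);return c,t,(W-c-L@Rm.T)
E
python3 - <<'E'
from h import *
s=load('top0')
f=lambda l,o:[((a+.5)/5-.5+o[0],(b+.5)/5-.5+o[1]) for a,b in l]
y=atz(s,f([(98,107),(302,112),(100,448),(318,450)],(290,145)),.085)[:,:2]
k=atz(s,f([(71,132),(273,63),(173,460),(378,390)],(130,160)),.085)[:,:2]
for n,W in(('y',y),('k',k)):
    c,t,r=fit(W);print(n,c.round(4),np.degrees(t).round(2),r.round(4).tolist())
yo=atz(s,f([(68,83),(333,83),(66,480),(347,480)],(290,145)),.085)[:,:2];print('rim',yo.round(3).tolist(),yo.mean(0))
print('grip',atz(s,f([(232,168),(232,352)],(290,145)),.158).round(4))
o=robot.get_obs();print(np.degrees(o['ee_rot'][2]),np.degrees(o['joint_positions']).round(1))
P=cloud(s)
m=(abs(P[...,2]-.155)<.012)&(P[...,0]>.4)&(P[...,0]<.7)&(abs(P[...,1]+.23)<.05)
q=P[m];d=np.array(s['image'])[m].max(1)<110
print(len(q),q[d].mean(0),q[d].min(0),q[d].max(0),np.polyfit(q[:,0],q[:,1],1))
E
```

```text
y [ 0.5547 -0.2325] -1.1 [[-0.0005, -0.0022], [-0.0019, 0.0025], [0.0009, -0.0003], [0.0015, -0.0]]
k [0.5227 0.2394] 18.98 [[-0.0001, -0.0004], [0.0, 0.0006], [0.001, -0.0014], [-0.001, 0.0012]]
rim [[0.676, -0.154], [0.675, -0.317], [0.433, -0.145], [0.432, -0.312]] [ 0.55391907 -0.23182158]
grip [[ 0.6066 -0.236   0.158 ]
 [ 0.5007 -0.2311  0.158 ]]
154.63301602555163 [58.7  5.  78.6  0.  96.5 -5.9]
442 [ 0.55510289 -0.23346114  0.15669794] [ 0.50056367 -0.24166861  0.14553098] [ 0.68093767 -0.22638398  0.16279145] [-0.01839052 -0.22478106]
```

Request:
move_arm(
  deltas=[0,0,-0.1,-4,-3,-6,-1,0,0,-0.2,-7,-6,-10,-1,0,0,-0.2,-10,-9,-13,-1,0,0,-0.2,-13.5,-12,-13,-1,0,0,-0.2,-17,-15,-13,-1,0,0,-0.2,-20.5,-18,-13,-1,0,0,-0.2,-24,-21,-13,-1,0,0,-0.2,-27.5,-24,-13,-1],
)

```text
time: 0.9
tool_pos: [0.3765, 0.1717, 0.3354]
ee_rot: [3.141, 0.0, 2.899]
wrist_force: [1.8, 0.5, 0.0]
width: 0.0939
finger_force: 0.0
```

Run:
```python
from h import *
o=robot.get_obs();t=np.array([.5545,-.233,.335]);Rm=R.from_euler('xyz',o['ee_rot'])
print(o['time'],o['tool_pos'],o['ee_rot'],'shift cm',Rm.inv().apply(t-o['tool_pos'])*100,'yaw',np.radians(178)-o['ee_rot'][2])
```

```text
0.9 [0.37647009 0.17174111 0.33536657] [3.14129015e+00 3.52392909e-04 2.89930015e+00] shift cm [-26.99386393 -35.02044391   0.03557568] yaw 0.20738591703460774
```

Request:
move_arm(
  deltas=[0,0,-0.05,-3,-3.8,0,-1,0,0,-0.1,-6,-7.6,0,-1,0,0,-0.15,-9,-11.4,0,-1,0,0,-0.2,-12,-15.2,0,-1,0,0,-0.207,-15,-19,0,-1,0,0,-0.207,-18,-22.8,0,-1,0,0,-0.207,-21,-27,0,-1,0,0,-0.207,-24,-31,0,-1],
)

```text
time: 1.7
tool_pos: [0.5343, -0.1855, 0.3348]
ee_rot: [3.141, -0.001, 3.106]
wrist_force: [0.3, 0.7, 0.2]
width: 0.0938
finger_force: 0.0
```

Run:
```python
from h import *
o=robot.get_obs();t=np.array([.5545,-.233,.335]);Rm=R.from_euler('xyz',o['ee_rot'])
print(o['time'],o['tool_pos'],o['ee_rot'],'shift cm',Rm.inv().apply(t-o['tool_pos'])*100,'yaw',np.radians(178)-o['ee_rot'][2])
s=snap('wrist','w0');print(s['T_tool_cam'],s['fov_y'])
c=cv2.resize(s['image'][:,:,::-1],(800,600));cv2.imwrite('pics/w0b.png',c)
```

```text
1.7 [ 0.53431321 -0.18550347  0.3348482 ] [ 3.14092556e+00 -6.93177976e-04  3.10554451e+00] shift cm [-2.1885359  -4.67380151 -0.01981444] yaw 0.0011415590465508885
[[ 5.80790748e-04  9.71491692e-01  2.37072891e-01  6.90382294e-02]
 [ 9.99999024e-01 -8.65449337e-04  1.09665284e-03  8.38320493e-04]
 [ 1.27056370e-03  2.37072023e-01 -9.71491246e-01 -1.78362198e-01]
 [ 0.00000000e+00  0.00000000e+00  0.00000000e+00  1.00000000e+00]] 65.543303295828
```

View pics/w0b.png

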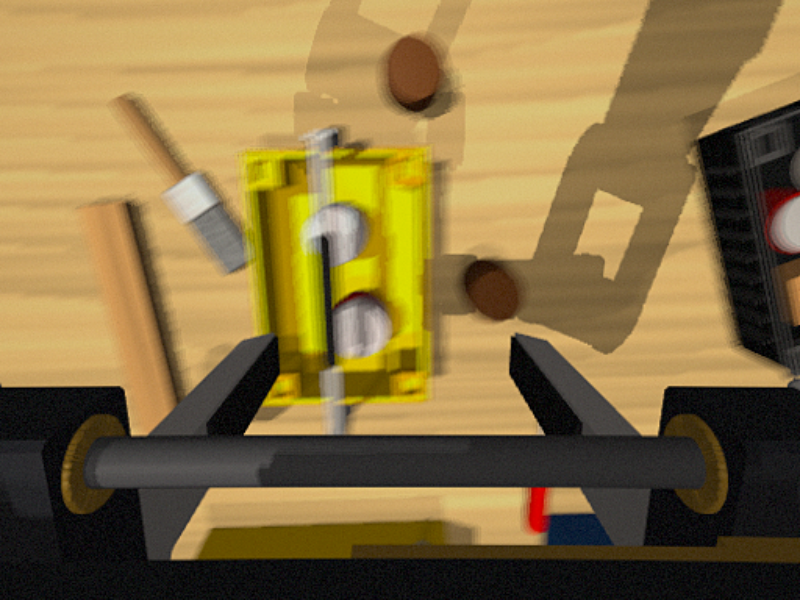

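The wrist picture is motion-blurred, but it shows the tray with its grip at (327,235)-(328,365) and all four corners. I'll centre sideways, let it settle and look again.

Request:
move_arm(
  deltas=[0,0,0,0.5,-2.5,1,-1,0,0,0,1,-4,2,-1,0,0,0,1,-4.4,3,-1,0,0,0,1,-4.4,3,-1,0,0,0,1,-4.4,3,-1],
)

```text
time: 2.25
tool_pos: [0.5224, -0.226, 0.3054]
ee_rot: [3.141, -0.0, 3.107]
wrist_force: [-0.5, 1.0, 0.3]
width: 0.0938
finger_force: 0.0
```

Run:
```python
from h import *
s=snap('wrist','w1');o=robot.get_obs();print(o['tool_pos'],o['ee_rot'])
im=s['image'][:,:,::-1]
cv2.imwrite('pics/w1c.png',cv2.resize(im[60:285,130:380],None,fx=2.6,fy=2.6,interpolation=2))
```

```text
[ 0.52265442 -0.22598846  0.30607452] [3.14152989e+00 1.02211925e-03 3.10728362e+00]
```

View pics/w1c.png

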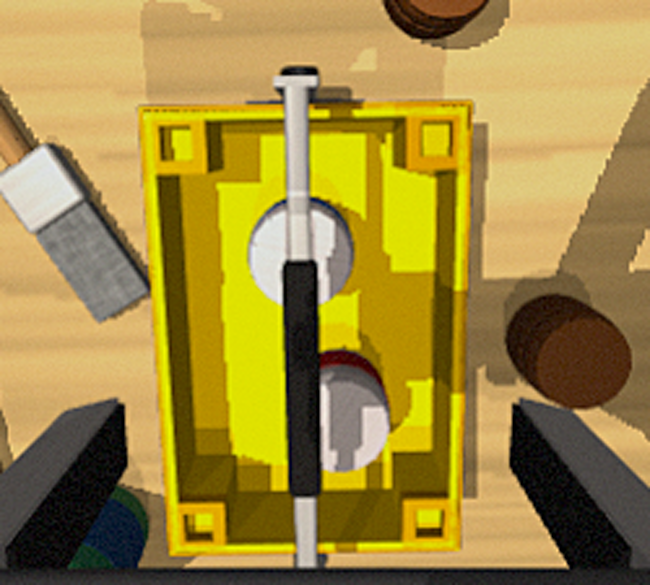

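Sharp: the tray's corner holes are at crop (182,145), (434,140), (204,524), (428,520). The black grip runs from (300,262) to (303,495).

Run:
```python
from h import *
s=load('w1');st=load('top0')
f=lambda l:[((a+.5)/2.6-.5+130,(b+.5)/2.6-.5+60) for a,b in l]
y=atz(s,f([(428,520),(204,524),(434,140),(182,145)]),.085)[:,:2]
c,t,r=fit(y);print('tray',c.round(4),np.degrees(t).round(2),r.round(4).tolist())
g=atz(s,f([(300,262),(303,495)]),.158);print('grip',g.round(4),g.mean(0), np.degrees(np.arctan2(*(g[1]-g[0])[[1,0]])))
ft=lambda a,b:((a+.5)/5-.5+290,(b+.5)/5-.5+145)
w=f([(300,262),(303,495),(428,520),(204,524),(434,140),(182,145)])
tp=[ft(232,352),ft(232,168),ft(98,107),ft(302,112),ft(100,448),ft(318,450)]
for a,b in zip(w,tp):print(tri([s,st],[a,b]).round(4))
P=cloud(s)
q=P[(P[...,2]>.14)&(P[...,2]<.175)&(abs(P[...,0]-.55)<.05)&(abs(P[...,1]+.233)<.03)]
print('depth grip',np.median(q,0),np.percentile(q[:,1],[2,98]),np.polyfit(q[:,0],q[:,1],1))
tgt=np.r_[np.mean(g,0)[:2],.131]
o=robot.get_obs();Rm=R.from_euler('xyz',o['ee_rot']);print('shift',Rm.inv().apply(tgt-o['tool_pos'])*100,o['tool_pos'],o['ee_rot'])
```

```text
tray [ 0.5545 -0.2297] -0.87 [[-0.0018, -0.0021], [-0.0016, 0.0021], [0.0016, -0.0022], [0.0018, 0.0022]]
grip [[ 0.5003 -0.2323  0.158 ]
 [ 0.6068 -0.2351  0.158 ]] [ 0.55354903 -0.23370137  0.158     ] -1.5321066577432527
[ 0.5013 -0.2325  0.1515]
[ 0.6059 -0.2353  0.1604]
[ 0.6583 -0.1699  0.0884]
[ 0.6549 -0.2944  0.0899]
[ 0.4519 -0.1655  0.0863]
[ 0.4493 -0.2865  0.1158]
depth grip [ 0.54729281 -0.23390733  0.15674586] [-0.2417395  -0.22627201] [-0.01815831 -0.22400259]
shift [-3.09620359 -0.66596003 17.51058421] [ 0.52265442 -0.22598846  0.30607452] [3.14152989e+00 1.02211925e-03 3.10728362e+00]
```

Request:
move_arm(
  deltas=[0,0,-0.015,-1,-0.2,3,-1,0,0,-0.015,-2,-0.4,6,-1,0,0,-0.015,-3.1,-0.7,9,-1,0,0,-0.015,-3.1,-0.7,12,-1,0,0,-0.015,-3.1,-0.7,15,-1,0,0,-0.015,-3.1,-0.7,17,-1,0,0,-0.015,-3.1,-0.7,17.5,-1,0,0,-0.015,-3.1,-0.7,17.5,-1],
)

```text
time: 3.1
tool_pos: [0.5534, -0.2344, 0.1305]
ee_rot: [3.141, -0.0, 3.122]
wrist_force: [0.3, -0.6, 0.5]
width: 0.094
finger_force: 0.0
```

Run:
```python
from h import *
s=snap('wrist','w2');o=robot.get_obs();print(o['tool_pos'],o['ee_rot'],o['wrist_force'])
P=cloud(s);T=s['T'];o2=o['tool_pos'];Rm=R.from_euler('xyz',o['ee_rot']).as_matrix()
q=((P-o2)@Rm).reshape(-1,3);
m=(abs(q[:,0])<.1)&(abs(q[:,1])<.02)&(q[:,2]>-.045)&(q[:,2]<.0)
q=q[m];print(len(q),np.median(q,0),np.percentile(q[:,1],[2,98]),np.percentile(q[:,0],[2,98]),np.polyfit(q[:,0],q[:,1],1))
cv2.imwrite('pics/w2b.png',s['image'][:,:,::-1])
```

```text
[ 0.55399341 -0.23492725  0.13183416] [-3.14084228e+00  1.82819324e-03  3.12169836e+00] [-0.19108718 -0.57200248 -0.85187683]
6687 [ 0.03079402  0.00156102 -0.0242013 ] [-0.00616109  0.00911689] [-0.06370569  0.09735952] [-0.00420509  0.00153396]
```

View pics/w2b.png

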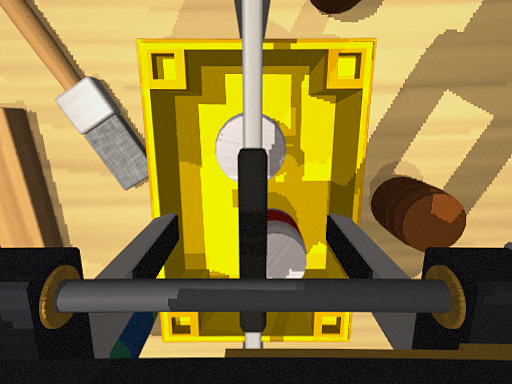

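Grip is between the fingers, its bar at px x≈253. The corner holes are at (168,68), (348,66), (180,325), (330,323). I'll nudge 1.5 mm to centre on the bar, then close.

Request:
move_arm(
  deltas=[0,0,0,0,0.15,0,-1,0,0,0,0,0.15,0,0,0,0,0,0,0.15,0,1,0,0,0,0,0.15,0,1,0,0,0,0,0.15,0,1,0,0,0,0,0.15,0,1,0,0,0,0,0.15,0,1,0,0,0,0,0.15,0,1],
)

```text
time: 3.95
tool_pos: [0.5532, -0.2338, 0.1303]
ee_rot: [3.141, -0.0, 3.121]
wrist_force: [0.0, 0.2, -0.1]
width: 0.0415
finger_force: 0.0
```

Run:
```python
from h import *
s=load('w2')
y=atz(s,[(330,323),(180,325),(348,66),(168,68)],.085)[:,:2]
c,t,r=fit(y);print('tray',c.round(4),np.degrees(t).round(2),r.round(4).tolist())
o=robot.get_obs();print(o['tool_pos'],o['ee_rot'],o['wrist_force'],o['wrist_torque'],o['width'],o['finger_force'])
```

```text
tray [ 0.5551 -0.2305] -1.21 [[-0.0024, -0.0009], [-0.0, -0.0003], [0.0004, -0.0015], [0.002, 0.0027]]
[ 0.55323907 -0.23375991  0.13032751] [ 3.14141120e+00 -8.93487365e-05  3.12070382e+00] [ 0.01190498  0.21762186 -0.07618823] [ 0.08019324  0.0310648  -0.00147257] 0.04154289746430053 0.0
```

Request:
move_arm(
  deltas=[0,0,0,0,0,0,1,0,0,0,0,0,0,1,0,0,0,0,0,0,1,0,0,0,0,0,0,1,0,0,0,0,0,0,1,0,0,0,0,0,0,1,0,0,0,0,0,0,1,0,0,0,0,0,0,1],
)

```text
time: 4.75
tool_pos: [0.5533, -0.234, 0.1304]
ee_rot: [-3.141, 0.0, 3.121]
wrist_force: [-0.1, -1.6, -1.3]
width: 0.0157
finger_force: 30.0
```

Run:
```python
from h import *
s=snap('wrist','w3');o=robot.get_obs();print(o['tool_pos'],o['ee_rot'],o['wrist_force'],o['wrist_torque'],o['width'],o['finger_force'])
im=s['image'][:,:,::-1]
cv2.imwrite('pics/w3b.png',cv2.resize(im[20:370,120:400],None,fx=1.7,fy=1.7,interpolation=2))
```

```text
[ 0.55326266 -0.23397501  0.13039283] [-3.14126013e+00  3.41204454e-05  3.12068427e+00] [ 0.40967755 -2.11463901 -1.13184353] [-0.27704238 -0.02822759  0.0634759 ] 0.015899412393157973 29.999291002750397
```

Request:
move_arm(
  deltas=[0,0,0,0,0,-0.3,1,0,0,0,0,0,-0.9,1,0,0,0,0,0,-1.7,1,0,0,0,0,0,-2.6,1,0,0,0,0,0,-3.6,1,0,0,0,0,0,-4.4,1,0,0,0,0,0,-4.9,1,0,0,0,0,0,-5,1],
)

```text
time: 5.6
tool_pos: [0.5537, -0.234, 0.1818]
ee_rot: [-3.141, 0.002, 3.121]
wrist_force: [0.6, 0.2, -6.7]
width: 0.0159
finger_force: 30.0
```

Request:
move_arm(
  deltas=[0,0,0,0,0,-0.5,1,0,0,0,0,0,-1.5,1,0,0,0,0,0,-3,1,0,0,0,0,0,-4.5,1,0,0,0,0,0,-6,1,0,0,0,0,0,-7.2,1,0,0,0,0,0,-7.8,1,0,0,0,0,0,-8,1],
)

```text
time: 6.4
tool_pos: [0.5536, -0.234, 0.2618]
ee_rot: [-3.141, 0.002, 3.121]
wrist_force: [0.9, 0.0, -6.3]
width: 0.0159
finger_force: 30.0
```

Run:
```python
from h import *
s=snap('wrist','w4');o=robot.get_obs();print(o['tool_pos'],o['ee_rot'],o['wrist_force'],o['wrist_torque'],o['width'],o['finger_force'])
im=s['image'][:,:,::-1]
cv2.imwrite('pics/w4b.png',cv2.resize(im[20:370,120:400],None,fx=1.7,fy=1.7,interpolation=2))
```

```text
[ 0.55345001 -0.23385169  0.26120952] [-3.14121249e+00  9.53485419e-04  3.12080932e+00] [ 0.04023973 -0.70225892 -6.30253444] [-0.01559569  0.1180439   0.02210217] 0.01595610142036472 29.996489882469177
```

View pics/w4b.png

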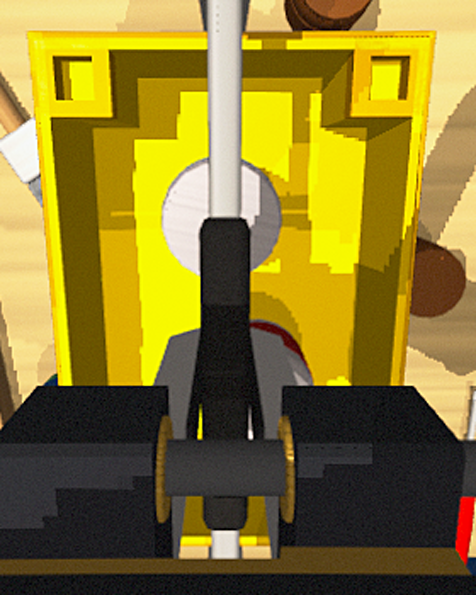

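Lifted cleanly: tins standing, tray between the fingers. The near holes are at crop (76,78) and (388,78). I'll measure tray level and offset in the tool frame from depth.

Run:
```python
from h import *
for n in('w3','w4'):
    s=load(n);P=cloud(s);Tt=s['T']@np.linalg.inv(np.array(s['T_tool_cam']))
    q=((P-Tt[:3,3])@Tt[:3,:3]);im=s['image'].astype(int)
    yel=(im[...,0]>110)&(im[...,2]<70)&(abs(q[...,1])<.1)
    # tool z: floor at 131-14=117mm below tcp ; rim at 46
    F=q[yel&(abs(q[...,2]-.117)<.012)&(abs(q[...,1])<.06)]
    A=np.c_[F[:,0],F[:,1],np.ones(len(F))];k=np.linalg.lstsq(A,F[:,2],rcond=None)[0];print(n,'floor',len(F),k.round(4),np.ptp(F[:,0]))
    G=q[yel&(abs(q[...,2]-.046)<.006)]
    print('rim',len(G),np.percentile(G[:,0],[.5,99.5]).round(4))
    lo,hi=[],[]
    for x in np.arange(-.09,.11,.02):
        g=G[abs(G[:,0]-x)<.01]
        if len(g)>20: print(round(x,2),np.percentile(g[:,1],[1,99]).round(4),np.median(g[g[:,1]<0][:,2]).round(4),np.median(g[g[:,1]>0][:,2]).round(4))
s=load('w4');Tt=s['T']@np.linalg.inv(np.array(s['T_tool_cam']))
z=Tt[2,3]-.046
uv=[(76/1.7+120,78/1.7+20),(388/1.7+120,78/1.7+20)]
print((atz(s,uv,z)-Tt[:3,3])@Tt[:3,:3])
```

```text
w3 floor 12489 [-1.000e-04  4.000e-04  1.172e-01] 0.26948493320932626
rim 8357 [-0.1224  0.1209]
-0.03 [-0.0792  0.0861] 0.0466 0.0467
-0.01 [-0.0793  0.086 ] 0.0465 0.0467
0.01 [-0.0793  0.0861] 0.0466 0.0468
0.03 [-0.0794  0.0858] 0.0467 0.047
0.05 [-0.0795  0.0856] 0.0466 0.047
0.07 [-0.0793  0.0855] 0.0466 0.0469
0.09 [-0.0792  0.0852] 0.0464 0.0466
w4 floor 12506 [-0.001   0.0011  0.1173] 0.21841010007855233
rim 8344 [-0.123  0.121]
-0.03 [-0.0795  0.086 ] 0.0467 0.0469
-0.01 [-0.0793  0.0859] 0.0467 0.0468
0.01 [-0.0793  0.0859] 0.0465 0.0468
0.03 [-0.0793  0.0858] 0.0465 0.047
0.05 [-0.0796  0.0859] 0.0467 0.0471
0.07 [-0.0793  0.0856] 0.0465 0.0471
0.09 [-0.079   0.0853] 0.0462 0.0466
[[ 0.10294616 -0.06050708  0.04586173]
 [ 0.10294551  0.06774222  0.04575281]]
```

The tray hangs level. Its centre in the tool frame is about x -1.3 mm, y +3.3 mm, with yaw matching the tool. Next I go up and partway over, so the wrist camera can see the black tray beside the held one.

Request:
move_arm(
  deltas=[0,0,0,0,0.3,-0.4,1,0,0,0,0,1,-1.2,1,0,0,0,0,2.2,-2.4,1,0,0,0,0,3.7,-3.9,1,0,0,0,0,5.4,-5.5,1,0,0,0,0,7.2,-7.1,1,0,0,0,0,9,-8.7,1,0,0,0,0,10.8,-10.3,1],
)

```text
time: 7.25
tool_pos: [0.5554, -0.1236, 0.3661]
ee_rot: [-3.142, 0.002, 3.122]
wrist_force: [0.7, -0.1, -7.0]
width: 0.0156
finger_force: 30.0
```

Request:
move_arm(
  deltas=[0,0,0,0,1.6,-1.4,1,0,0,0,0,3,-2.6,1,0,0,0,0,4.2,-3.5,1,0,0,0,0,5,-4.2,1,0,0,0,0,5.5,-4.6,1,0,0,0,0,5.6,-4.7,1,0,0,0,0,5.6,-4.7,1,0,0,0,0,5.6,-4.7,1],
)

```text
time: 8.05
tool_pos: [0.5566, -0.0704, 0.4096]
ee_rot: [3.141, -0.002, 3.12]
wrist_force: [0.2, -0.1, -6.4]
width: 0.0157
finger_force: 30.0
```

Run:
```python
from h import *
s=snap('wrist','w5');o=robot.get_obs();print(o['tool_pos'],o['ee_rot'],o['wrist_force'],o['wrist_torque'],o['width'])
im=s['image'][:,:,::-1];P=proj(s,[[.5227,.2394,.085]])[0];print(P)
cv2.imwrite('pics/w5b.png',cv2.resize(im[:260,340:512],None,fx=3,fy=2.3,interpolation=2) if 0 else cv2.resize(im[0:240,352:512],None,fx=2.5,fy=2.5,interpolation=2))
```

```text
[ 0.55659737 -0.07036751  0.40959414] [ 3.14142845e+00 -1.48907354e-03  3.11978847e+00] [ 0.40409767 -0.06882411 -6.17537487] [-0.06002077 -0.02652047 -0.01344541] 0.015982342496907304
[439.81467018 133.75129811]
```

View pics/w5b.png

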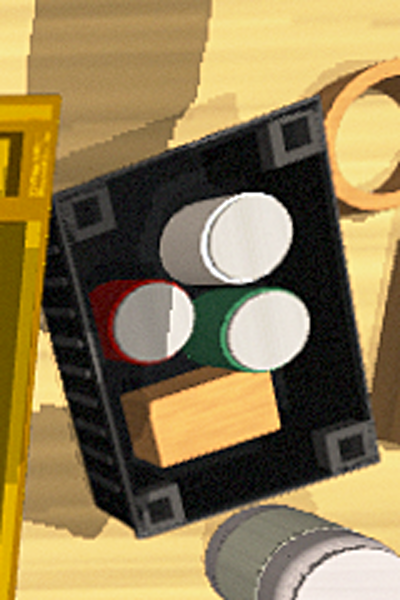

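All four black sockets are visible beside the held tray, at crop (350,445), (159,507), (297,134), (89,211).

Run:
```python
from h import *
s=load('w5');f=lambda l:[((a+.5)/2.5-.5+352,(b+.5)/2.5-.5) for a,b in l]
uv=f([(350,445),(159,507),(297,134),(89,211)])
k=atz(s,uv,.085)[:,:2];c,t,r=fit(k);print('black',c.round(4),np.degrees(t).round(2),r.round(4).tolist())
st=load('top0');ft=lambda a,b:((a+.5)/5-.5+130,(b+.5)/5-.5+160)
tp=[ft(71,132),ft(273,63),ft(173,460),ft(378,390)]
X=[]
for a,b in zip(uv,tp):X.append(tri([s,st],[a,b]));print(X[-1].round(4))
X=np.array(X);print(fit(X[:,:2])[:2])
# depth: rim plane outline
for n in('w5','top0'):
    d=load(n);P=cloud(d);im=d['image'].astype(int)
    m=(abs(P[...,2]-.085)<.008)&(np.hypot(P[...,0]-.5227,P[...,1]-.2394)<.16)&(im.max(2)<130)
    q=P[m][:,:2].astype(np.float32);print(n,len(q),cv2.minAreaRect(q))
o=robot.get_obs();T=np.r_[c,0]
for ctr,th in[(c,t)]:
    yaw=np.pi+th; Rt=np.array([[np.cos(yaw),np.sin(yaw)],[np.sin(yaw),-np.cos(yaw)]])
    tcp=ctr-Rt@[-.0013,.0033];print('tcp target',tcp,yaw)
    Rm=R.from_euler('xyz',o['ee_rot']);print('shift',Rm.inv().apply(np.r_[tcp,.26]-o['tool_pos'])*100,'turn z',-(yaw-o['ee_rot'][2]))
```

```text
black [0.5208 0.2409] 18.47 [[-0.0013, -0.001], [-0.0012, -0.0], [0.0014, -0.0], [0.0011, 0.0011]]
[0.5995 0.3345 0.0855]
[0.6419 0.2132 0.0835]
[0.4033 0.2636 0.0934]
[0.4434 0.1443 0.0914]
(array([0.52202496, 0.23888523]), np.float64(0.33761695452971036))
w5 3413 ((0.5213974714279175, 0.24155361950397491), (0.24571840465068817, 0.1690438836812973), 18.625307083129883)
top0 879 ((0.5219529867172241, 0.2393205463886261), (0.24672284722328186, 0.16648486256599426), 18.61801528930664)
tcp target [0.5206058  0.23737997] 3.4638793099339193
shift [ 4.24698595 30.68650525 14.97079388] turn z -0.3440908362920214
```

Run:
```python
from h import *
s=load('top0');P=cloud(s)
m=(abs(P[...,2]-.1)<.008)&(np.hypot(P[...,0]-.67,P[...,1]-.32)<.1)
q=P[m];print('can',len(q),cv2.minEnclosingCircle(q[:,:2].astype(np.float32)),np.median(q[:,2]))
c=np.array([.521,.2408]);t=np.radians(18.55);ex=np.array([np.cos(t),np.sin(t)]);ey=np.array([-ex[1],ex[0]])
C=np.array(cv2.minEnclosingCircle(q[:,:2].astype(np.float32))[0]);print('can in black frame',(C-c)@ex,(C-c)@ey)
# handle ends profile in yellow frame
c=np.array([.5548,-.2312]);t=np.radians(-1.1);ex=np.array([np.cos(t),np.sin(t)]);ey=np.array([-ex[1],ex[0]])
for n in('top0','scene0','w1'):
    s=load(n);P=cloud(s);X=(P[...,:2]-c)@ex;Y=(P[...,:2]-c)@ey
    m=(abs(X)>.124)&(abs(X)<.17)&(abs(Y)<.05)&(P[...,2]>.02)
    A=np.c_[X[m],Y[m],P[m][:,2]]
    for sg in(1,-1):
        a=A[A[:,0]*sg>0]
        if len(a): print(n,sg,len(a),'x',np.percentile(abs(a[:,0]),[50,98]).round(3),'y',np.percentile(a[:,1],[1,99]).round(3),'z',np.percentile(a[:,2],[1,50,99]).round(3))
        b=a[(abs(a[:,0])>.133)]
        if len(b): print('   >133: y',b[:,1].min().round(3),b[:,1].max().round(3),'z',b[:,2].min().round(3),b[:,2].max().round(3))
```

```text
can 584 ((0.7066453099250793, 0.34203556180000305), 0.04363056644797325) 0.09944933998578664
can in black frame 0.20820664883647297 0.03691627622643737
top0 1 55 x [0.126 0.14 ] y [-0.013  0.005] z [0.063 0.108 0.157]
   >133: y -0.003 0.005 z 0.061 0.07
top0 -1 61 x [0.13  0.141] y [-0.014  0.025] z [0.051 0.073 0.158]
   >133: y -0.012 0.003 z 0.063 0.075
scene0 1 106 x [0.13  0.142] y [-0.026  0.03 ] z [0.053 0.084 0.158]
   >133: y -0.013 0.011 z 0.059 0.074
scene0 -1 71 x [0.126 0.141] y [-0.015  0.008] z [0.065 0.114 0.157]
   >133: y -0.005 0.008 z 0.061 0.076
w1 1 28 x [0.127 0.127] y [-0.011  0.007] z [0.078 0.088 0.094]
w1 -1 212 x [0.126 0.141] y [-0.026  0.027] z [0.065 0.101 0.155]
   >133: y -0.013 0.005 z 0.061 0.072
```

Request:
move_arm(
  deltas=[0,0,-0.004,0.05,0.4,0.2,1,0,0,-0.016,0.2,1.4,0.7,1,0,0,-0.033,0.4,2.9,1.5,1,0,0,-0.054,0.7,4.8,2.5,1,0,0,-0.081,1,7.2,3.7,1,0,0,-0.11,1.35,9.8,5.1,1,0,0,-0.14,1.7,12.5,6.5,1,0,0,-0.172,2.1,15.3,8,1],
)

```text
time: 8.9
tool_pos: [0.5381, 0.0852, 0.3295]
ee_rot: [3.141, -0.0, -2.988]
wrist_force: [0.4, -0.1, -7.0]
width: 0.0158
finger_force: 30.0
```

```bash
cat > go.py <<'E'
from h import *
import sys
z=float(sys.argv[1]);o=robot.get_obs();tcp=np.array([.5208,.2373,z]);Rm=R.from_euler('xyz',[np.pi,0,o['ee_rot'][2]])
print(o['time'],o['tool_pos'],o['ee_rot'],'shift',(Rm.inv().apply(tcp-o['tool_pos'])*100).round(2),'turn',-((np.pi+np.radians(18.55)-o['ee_rot'][2]+np.pi)%(2*np.pi)-np.pi),o['wrist_force'],o['wrist_torque'])
E
python3 go.py .24
```

```text
8.9 [0.53812356 0.08524038 0.32949367] [ 3.14108758e+00 -1.98475666e-04 -2.98845459e+00] shift [-0.61 15.29  8.95] turn -0.17062050877025214 [ 0.40803799 -0.05250064 -6.98910461] [ 0.04676128 -0.05567795  0.01103408]
```

Request:
move_arm(
  deltas=[0,0,-0.03,-0.1,2.7,1.3,1,0,0,-0.06,-0.2,5.3,2.7,1,0,0,-0.087,-0.3,7.8,4.1,1,0,0,-0.112,-0.4,10.1,5.4,1,0,0,-0.135,-0.5,12.2,6.6,1,0,0,-0.155,-0.55,13.8,7.6,1,0,0,-0.168,-0.6,14.9,8.5,1,0,0,-0.171,-0.61,15.3,8.9,1],
)

```text
time: 9.7
tool_pos: [0.5211, 0.2367, 0.24]
ee_rot: [3.141, -0.002, -2.818]
wrist_force: [-0.4, -0.7, -6.4]
width: 0.0161
finger_force: 30.0
```

Request:
move_arm(
  deltas=[0,0,0,0,0,0,1,0,0,0,0,0,0,1,0,0,0,0,0,0,1,0,0,0,0,0,0,1],
)

```text
time: 10.1
tool_pos: [0.5224, 0.2352, 0.2423]
ee_rot: [-3.141, 0.002, -2.821]
wrist_force: [-0.3, -0.1, -6.2]
width: 0.0158
finger_force: 30.0
```

```bash
python3 go.py .225
python3 - <<'E'
from h import *
s=snap('scene','sc1');P=proj(s,[.521,.24,.12])[0].astype(int);print(P)
a,b=P[1]-80,P[0]-105
cv2.imwrite('pics/sc1c.png',cv2.resize(s['image'][a:a+150,b:b+200,::-1],None,fx=4,fy=4,interpolation=2))
E
```

```text
10.1 [0.5223723  0.23518772 0.24228513] [-3.14145376e+00  1.50101357e-03 -2.82057709e+00] shift [0.08 0.25 1.73] turn -0.0027430091762816744 [-0.27916065 -0.0841403  -6.15083971] [-0.0419724   0.08587097  0.01045561]
[314 248]
```

View pics/sc1c.png

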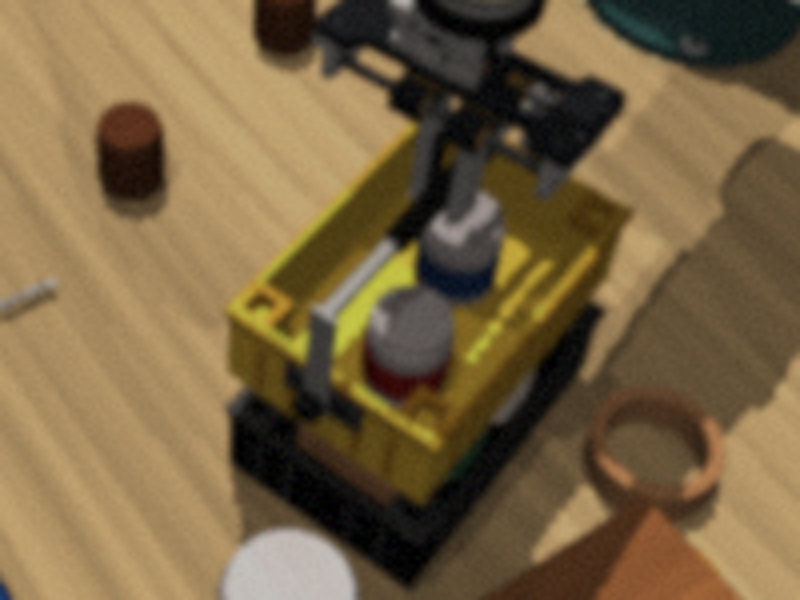

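Scene view: the yellow tray hovers level over the black one, tins standing, and the paint can is clear. Now I correct sideways and come down to about 10 mm above contact.

Request:
move_arm(
  deltas=[0,0,-0.001,0.04,0.12,0.4,1,0,0,-0.003,0.08,0.25,0.8,1,0,0,-0.003,0.08,0.25,1.2,1,0,0,-0.003,0.08,0.25,1.5,1,0,0,-0.003,0.08,0.25,1.7,1,0,0,-0.003,0.08,0.25,1.7,1,0,0,-0.003,0.08,0.25,1.7,1,0,0,-0.003,0.08,0.25,1.7,1],
)

```text
time: 10.95
tool_pos: [0.5204, 0.2379, 0.2248]
ee_rot: [3.142, 0.001, -2.816]
wrist_force: [0.5, -1.3, -7.0]
width: 0.0155
finger_force: 30.0
```

```bash
python3 go.py .225
python3 - <<'E'
from h import *
s=snap('wrist','w6');t=snap('top','top1')
E
python3 go.py .225; python3 go.py .225
```

```text
10.95 [0.5204409  0.23793829 0.2247612 ] [ 3.14155378e+00  6.28153966e-04 -2.81638806e+00] shift [-0.01 -0.07 -0.02] turn 0.0014460169616867802 [ 0.52537798 -1.2746483  -7.01460303] [ 0.04551002  0.05368706 -0.01307003]
11.05 [0.52043005 0.23796329 0.22474635] [ 3.14153779e+00  6.20072372e-04 -2.81640517e+00] shift [-0.01 -0.07 -0.03] turn 0.0014289067236443742 [ 0.18596349  1.01265106 -6.16063825] [-0.00992552  0.03555832 -0.01954243]
11.05 [0.52043005 0.23796329 0.22474635] [ 3.14153779e+00  6.20072372e-04 -2.81640517e+00] shift [-0.01 -0.07 -0.03] turn 0.0014289067236443742 [ 0.18596349  1.01265106 -6.16063825] [-0.00992552  0.03555832 -0.01954243]
```

Run:
```python
from h import *
for n,zz in(('top1',.179),('top0',.085),('w6',.179)):
    d=load(n);P=cloud(d);im=d['image'].astype(int)
    c=(.5546,-.231) if n=='top0' else (.521,.24)
    m=(abs(P[...,2]-zz)<.007)&(np.hypot(P[...,0]-c[0],P[...,1]-c[1])<.16)&(im[...,0]>90)&(im[...,2]<80)
    q=P[m][:,:2].astype(np.float32);print(n,len(q),cv2.minAreaRect(q))
```

```text
top1 641 ((0.5224762558937073, 0.23975959420204163), (0.2496103197336197, 0.16664846241474152), 18.575258255004883)
top0 710 ((0.5558408498764038, -0.2328043282032013), (0.16592024266719818, 0.24888809025287628), 89.25788879394531)
w6 8886 ((0.5200806856155396, 0.2414012849330902), (0.24959762394428253, 0.1664149910211563), 18.722095489501953)
```

The top view puts the yellow tray centre within 0.7 mm of the black's, with matching yaw. I go down gently.

Request:
move_arm(
  deltas=[0,0,0,0,-0.03,0.2,1,0,0,0,0,-0.03,0.4,1,0,0,0,0,-0.03,0.6,1,0,0,0,0,-0.03,0.75,1,0,0,0,0,-0.03,0.85,1,0,0,0,0,-0.03,0.93,1,0,0,0,0,-0.03,1,1],
)

```text
time: 11.75
tool_pos: [0.5204, 0.2376, 0.2144]
ee_rot: [3.142, 0.0, -2.816]
wrist_force: [-0.8, 0.9, -6.5]
width: 0.016
finger_force: 30.0
```

Request:
move_arm(
  deltas=[0,0,0,0,0,0.05,1,0,0,0,0,0,0.1,1,0,0,0,0,0,0.1,1],
)

```text
time: 12.05
tool_pos: [0.5204, 0.2376, 0.2134]
ee_rot: [3.142, 0.0, -2.816]
wrist_force: [-0.7, -0.5, -6.4]
width: 0.0159
finger_force: 30.0
```

Request:
move_arm(
  deltas=[0,0,0,0,0,0.06,1,0,0,0,0,0,0.12,1,0,0,0,0,0,0.18,1,0,0,0,0,0,0.18,1],
)

```text
time: 12.45
tool_pos: [0.5204, 0.2376, 0.2115]
ee_rot: [3.142, -0.0, -2.816]
wrist_force: [0.5, -0.3, -6.9]
width: 0.0157
finger_force: 30.0
```

Request:
move_arm(
  deltas=[0,0,0,0,0,0.06,1,0,0,0,0,0,0.12,1,0,0,0,0,0,0.18,1,0,0,0,0,0,0.18,1],
)

```text
time: 12.85
tool_pos: [0.5204, 0.2376, 0.2097]
ee_rot: [3.142, -0.0, -2.816]
wrist_force: [0.4, -0.5, -8.0]
width: 0.0158
finger_force: 30.0
```

Request:
move_arm(
  deltas=[0,0,0,0,0,0.06,1,0,0,0,0,0,0.12,1,0,0,0,0,0,0.18,1,0,0,0,0,0,0.18,1],
)

```text
time: 13.25
tool_pos: [0.5204, 0.2376, 0.2079]
ee_rot: [3.142, -0.0, -2.816]
wrist_force: [0.7, 0.0, -7.0]
width: 0.0159
finger_force: 30.0
```

Request:
move_arm(
  deltas=[0,0,0,0,0,0.06,1,0,0,0,0,0,0.12,1,0,0,0,0,0,0.18,1,0,0,0,0,0,0.18,1],
)

```text
time: 13.65
tool_pos: [0.5204, 0.2376, 0.2061]
ee_rot: [3.142, -0.0, -2.816]
wrist_force: [1.1, 1.2, -6.4]
width: 0.0158
finger_force: 30.0
```

Request:
move_arm(
  deltas=[0,0,0,0,0,0.05,1,0,0,0,0,0,0.1,1,0,0,0,0,0,0.1,1],
)

```text
time: 13.95
tool_pos: [0.5204, 0.2376, 0.2054]
ee_rot: [3.142, 0.0, -2.816]
wrist_force: [-0.9, -0.3, -5.8]
width: 0.0159
finger_force: 30.0
```

Run:
```python
from h import *
s=snap('top','top2');d=s;o=robot.get_obs();print(o['tool_pos'],o['wrist_force'],o['wrist_torque'])
P=cloud(d);im=d['image'].astype(int)
m=(abs(P[...,2]-.16)<.012)&(np.hypot(P[...,0]-.521,P[...,1]-.24)<.16)&(im[...,0]>90)&(im[...,2]<80)
q=P[m];print(len(q),cv2.minAreaRect(q[:,:2].astype(np.float32)),np.median(q[:,2]))
w=snap('wrist','w7');cv2.imwrite('pics/w7.png',w['image'][:,:,::-1])
# black tray moved? compare wrist/top visible
```

```text
[0.52040857 0.23762729 0.20543345] [ 0.19005534 -0.38190954 -5.20926241] [ 0.01428677  0.09210497 -0.01362992]
701 ((0.5218337774276733, 0.23953109979629517), (0.25090616941452026, 0.16692811250686646), 18.66546058654785) 0.1588324608010554
```

Request:
move_arm(
  deltas=[0,0,0,0,0,0.03,1,0,0,0,0,0,0.06,1,0,0,0,0,0,0.06,1],
)

```text
time: 14.35
tool_pos: [0.5204, 0.2376, 0.2054]
ee_rot: [3.142, 0.001, -2.816]
wrist_force: [-1.4, -0.4, -2.8]
width: 0.0161
finger_force: 30.0
```

It has stopped at 75.0 mm with the weight transferring, so it is home. A touch more to unload, then release and retreat.

Request:
move_arm(
  deltas=[0,0,0,0,0,0.03,1,0,0,0,0,0,0.03,1,0,0,0,0,0,0.03,0.6,0,0,0,0,0,0.03,0.4,0,0,0,0,0,0.03,0.2,0,0,0,0,0,0.03,0,0,0,0,0,0,0.03,-0.2,0,0,0,0,0,0.03,-0.2],
)

```text
time: 15.15
tool_pos: [0.5205, 0.2376, 0.2043]
ee_rot: [3.142, 0.0, -2.816]
wrist_force: [0.0, -0.2, 0.2]
width: 0.0545
finger_force: 0.0
```

Run:
```python
from h import *
o=robot.get_obs();print(o['time'],o['tool_pos'],o['wrist_force'],o['width'],o['finger_force'])
```

```text
15.15 [0.52046889 0.23763889 0.20432742] [ 0.00814784 -0.1548352   0.17179198] 0.05454518353896356 0.0
```

Request:
move_arm(
  deltas=[0,0,0,0,0,-0.5,-0.2,0,0,0,0,0,-1.5,-0.2,0,0,0,0,0,-3.5,-0.2,0,0,0,0,0,-6,-0.2,0,0,0,0,0,-9,-0.2,0,0,0,0,0,-12,-0.2,0,0,0,0,0,-14,-0.2,0,0,0,0,0,-14,-0.2],
)

```text
time: 15.95
tool_pos: [0.5214, 0.238, 0.3495]
ee_rot: [3.141, 0.009, -2.816]
wrist_force: [-1.6, 0.1, 0.3]
width: 0.0562
finger_force: 0.0
```

Request:
move_arm(
  deltas=[0,0,0,2,0,0,-0.2,0,0,0,5,0,0,-0.2,0,0,0,8,0,0,-0.2,0,0,0,10,0,0,-0.2,0,0,0,10,0,0,-0.2,0,0,0,10,0,0,-0.2,0,0,0,10,0,0,-0.2],
)

```text
time: 16.65
tool_pos: [0.4263, 0.2058, 0.3435]
ee_rot: [3.142, -0.001, -2.816]
wrist_force: [-0.2, -0.1, -0.3]
width: 0.0564
finger_force: 0.0
```

Run:
```python
from h import *
s=snap('scene','sc2');t=snap('top','top3')
P=cloud(t);im=t['image'].astype(int)
near=np.hypot(P[...,0]-.521,P[...,1]-.24)<.16
m=near&(abs(P[...,2]-.16)<.012)&(im[...,0]>90)&(im[...,2]<80)
q=P[m];print(cv2.minAreaRect(q[:,:2].astype(np.float32)),np.median(q[:,2]))
A=np.c_[q[:,:2]-q[:,:2].mean(0),np.ones(len(q))];k=np.linalg.lstsq(A,q[:,2],rcond=None)[0];print('rim plane',k)
a,b=248-80,314-105
cv2.imwrite('pics/sc2c.png',cv2.resize(s['image'][a:a+150,b:b+200,::-1],None,fx=4,fy=4,interpolation=2))
```

```text
((0.5222675800323486, 0.23690065741539001), (0.2507086992263794, 0.165849968791008), 19.863344192504883) 0.15862883482447754
rim plane [-0.00016337 -0.00479871  0.15795967]
```

View pics/sc2c.png

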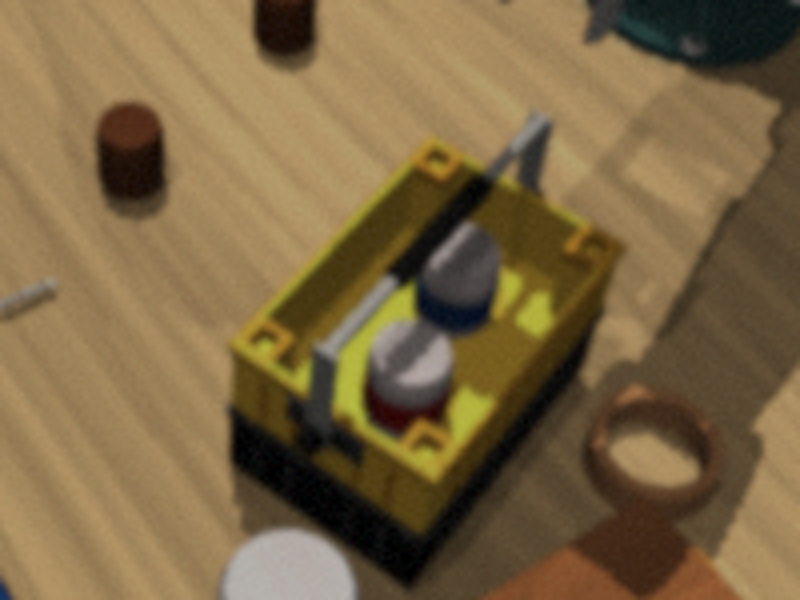

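The yellow tray sits flush on the black one, with its tins upright and the gripper clear. Handing in.

```bash
python3 -c "
from bench import robot
print(robot.close_job())"
```

```text
the job is handed in; nothing more can be done
None
```

The yellow tray, with both tins upright, is stacked flush on the black tray with its lugs in the sockets; the gripper has let go and is clear, and the job is handed in (no verdict came back).

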